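# Open the spray-nozzle case

### The arm

A 6-joint arm with a two-finger parallel gripper is mounted at the origin on a cart in front of the work surface, level with it; the furniture and walls round the work are solid. World frame = base frame: x ahead of the robot, y to its left, z up, the work surface at z = 0. Lengths are in m, angles in rad, forces in N, time in s.
With the tool pointing down it reaches from about 0.3 to 0.875 m from the base axis. Payload 6.4 kg.
Tool frame: the origin (TCP) lies at the very end of the fingers, on their centre line; the grasp point (between the pads) lies bot.pinch_z behind it (bot.pinch_z is the distance from the TCP to the grasp point, in m); z points along the fingers, y is the line along which they close (so a half turn about z gives the same grasp; the last joint's range is limited). The gripper opens to 88 mm and grips with 3 to 60 N. Pads are 18 mm wide; open, the fingers measure 123 mm over their backs; the gripper's body (75 mm by 187 mm) begins 45 mm behind the grasp point.
Start: joints at [1.122, 0.181, 1.607, -0, 1.354, -0.206], TCP at [0.138, 0.558, 0.239] pointing down, gripper open.
Joint ranges: [-2.99, 2.99], [-0.89, 2.07], [0.3, 2.58], [-1.14, 4.28], [0, 2.63], [-3.12, 3.12]. Speed limits (rad/s): [2.57, 2.57, 3.01, 3.14, 3.14, 3.14].

### API

Orientations are given as a 3x3 rotation matrix whose columns are the frame's x, y, z axes.
In Python, from rig import bot, cams, order gives the robot as it stands. The module is installed in compiled form; this text tells all that it offers.
- The arm moves only by the tool arm_command, never from a script. Its argument "series" is a list of rows, each an object with "linear": the shift along the tool's x, y, z in cm, a list of three; "delta_rot": the turn, a rotation vector about the tool's x, y, z in units of 5 degrees (1.0 is 5 degrees), a list of three; "fingers": the finger opening in cm, from 0 to 8.81. In form: [{"linear": [x, y, z], "delta_rot": [wx, wy, wz], "fingers": fingers}, ...]. A call has exactly 5 rows; each row shifts and turns the commanded pose from where the row before left it, along the tool's axes as they then stand; what a row does not reach is not made up. A row lasts 1/8 s, in which the tool goes at most 62.5 mm and 10.7 degrees, less where a joint would pass 70% of its speed; a pose out of reach is approached as far as the arm can. A call with a gripper value outside its range is refused whole. The fingers move at their own pace and stop on an object; the grip force is fixed at half the most. Time passes only in rows, so rows that do not move let the fingers close, or fill a call up. It gives the time, the measured TCP pose, the force, the opening and the grip force at its end, in the units of the state.
- bot.observe(): the state, without advancing time (a new reading comes with each control period).
- cams.get_image(name): name is "scene" or "side" or "wrist"; returns the picture (480x640x3 uint8, red, green, blue); there is no depth.
- cams.calibration(name): a dict with "vfov" (degrees; the focal length in pixels is half the picture's height over the tangent of half this angle, whatever the lens; pixels are square), "cx", "cy" (the principal point, pixels), "R" (3x3) and "t" (3): a world point X has camera coordinates R X + t; the wrist camera has in their place "T_tool_cam" (4x4, takes a point from camera to tool coordinates, whose origin is the TCP and whose axes are the flange's). Camera axes: x right, y down, z forward; pixel columns grow to the right and rows downward; lengths in m; the calibration is good to about 2 mm. The wrist camera is an equidistant fisheye: a pixel r from the principal point sees the ray r / f radians off the axis. A picture is of the moment at which its call begins: read the wrist's pose just before it. calibration takes no time and is no camera call.
- order.hand_in(): hands the job in; it is judged then, once.
The state is a dict: "clock": time; "qpos": joint angles; "joint_velocities": joint speeds; "joint_efforts": joint torques, N m; "position": TCP position; "eef_rot": TCP orientation; "contact_force": force on the tool from outside, world axes, zero at the start; "wrist_torque": the same for the moment, N m; "finger_gap": opening from 0.0 (shut) to 1.0 (fully open); "grip_force": force on a finger pad.
Only numpy, scipy, OpenCV 4.12 (cv2) and the standard library are available. Lean on these libraries where they do the work, as an engineer would, in place of code of your own. Each camera call takes 0.05 s, during which the arm holds its last target. There are 200 camera calls.

### The job

Open the blue spray-nozzle case on the bench so that the nozzles inside can be reached, with the fingertips alone and without gripping, lifting or forcing anything: push its two front catches outward, away from each other, as far as they slide, then raise the lid by the steel tab at its front and push it over past upright until it leans back on its hinge stop and stays open by itself. The case stays standing where it is, and the tape roll, the yellow can and the box cutter near it are left alone.

Things in the scene. Friction and masses are not known exactly. Their poses are not given: they have to be found in the camera images.
- case: Blue steel case, closed 120 (x, front to back) x 240 (y) x 132 mm high, standing loose on the bench, about 3 kg. Origin: centre of its underside; x points from the front (catches and tab) to the back (hinge), y left along the front, z up. The front faces the robot. Front wall at x = -60 mm, seam between box and lid at z = 110 mm, lid top at z = 132 mm.
- tab (a point): Underside of the steel tab at the bottom edge of the lid's front: sticks out 26 mm forward, 50 mm wide in y, 4 mm thick, underside 112 mm above the bench when closed, free space below. The point is at mid width, 14 mm out from the front wall; it moves with the lid. Pushing it up from below opens the lid, with 1 to 2 N.
- hinge (a point): Middle of the hinge line (along the case's y) at the back: x = +63 mm, z = 110 mm in the case frame. The tab point is 137 mm from it, the tab's front edge 149 mm. A fixed board hangs 0.28 m above the bench beyond about x = 0.60 for y below 0.31 (robot frame); hand and wrist must stay clear of it.
- lid (a joint): Lid angle in rad: 0 shut, 2.0 leaning back on its hinge stop. The hinge is nearly free: below about 1.4 rad the lid (0.28 kg) falls shut, beyond that it falls open by its own weight. It cannot rise while either catch is hooked over its pin.
- left_stud (a point): Centre of the black thumb stud of the left (+y) catch: sticks out to 27 mm in front of the front wall, 14 mm wide in y, 22 mm high, centre 95 mm above the bench and 15 mm out, about 82 mm left of the case's middle when locked. Moves with the catch. Above it a steel hook of the catch, 10 mm out from the wall, reaches inward to 19 mm from the stud's centre over a fixed pin on the lid.
- right_stud (a point): The same for the right (-y) catch, mirrored. Along the front there are about 50 mm free between the tab's edge and each locked stud; hook and lid pin (114 to 129 mm high) stand only 10 mm out, so a fingertip further out than that meets the stud alone.
- left_catch (a joint): Travel of the left catch in m: 0 to 0.004 locked, 0.022 fully outward (+y of the case) at its stop. The lid pin is free from about 0.013. Slides with about 2 N and stays where it is left.
- right_catch (a joint): Travel of the right catch in m: about 0 locked, 0.022 fully outward (-y of the case) at its stop. As the left one.
- tape_roll: Beige roll of masking tape lying flat, 105 mm diameter, 48 mm high, loose beside the case. Origin: centre of its underside.
- hardener_can: Yellow aerosol can standing, 66 mm diameter, 190 mm high, loose beside the case. Origin: centre of its underside.
- cutter: Yellow box cutter lying flat, 27 x 178 x 20 mm (long along its y), loose beside the case. Origin: centre of its underside.
Mind the look-alikes: they are no part of the job. There is more than one size of the hardener_can; the one meant has the size given above.

How it is judged:
By the outcome, as a careful person would: the job done as asked, in the order asked, and still so for the second after the job is handed in, with the robot touching nothing.
It also fails if it takes over 53 s, if anything falls off the work surface, if the arm or the gripper's body presses on something with over 40 N, if the wrist force passes 120 N, or if a joint passes its speed limit or range.

## Working session

There is one attempt and no reset: what is moved stays moved. The work goes in short steps, Python scripts to look and compute and a tool call to move; the robot and the scene stay as the last step left them, time stands still between calls to the robot, and variables do not carry over. Pictures are saved under pics/ and viewed, at most 10 in all, crops included, and the job is handed in when it is done.

Besides the shell and the picture viewer there is one more tool, called as name(argument=value, ...), one argument or row to a line, values as JSON. arm_command: Moves the arm, as the interface text tells. Its arguments: {"type":"object","properties":{"series":{"type":"array"}},"required":["series"]}

```bash
mkdir -p pics
python3 - <<'E'
from rig import bot,cams
import cv2,numpy as np
s=bot.observe();print(s['clock'],s['position'],np.round(s['eef_rot'],3).tolist(),bot.pinch_z)
for n in("scene","side"):
    cv2.imwrite(f"pics/{n}0.png",cams.get_image(n)[:,:,::-1]);print(n,cams.calibration(n))
E
```

```text
0.0 [0.1379694  0.55764963 0.23781671] [[-0.971, 0.24, -0.001], [0.24, 0.971, -0.002], [0.0, -0.002, -1.0]] 0.0187
scene {'vfov': 44.09923008387449, 'cx': 315.17920966942233, 'cy': 246.52153159307775, 'R': array([[ 0.8302149 , -0.55696596, -0.02306831],
       [-0.38457782, -0.54231396, -0.74699094],
       [ 0.40353826,  0.62903457, -0.66443388]]), 't': array([-0.31593249,  0.38563981,  0.78965113])}
side {'vfov': 44.71586118064734, 'cx': 318.2469785087247, 'cy': 237.8075195788621, 'R': array([[-9.95583913e-01, -9.38733714e-02, -6.79531280e-04],
       [-6.19711818e-02,  6.62644683e-01, -7.46365592e-01],
       [ 7.05141422e-02, -7.43027465e-01, -6.65535831e-01]]), 't': array([ 0.53379247, -0.01608647,  1.34702422])}
```

View pics/scene0.png

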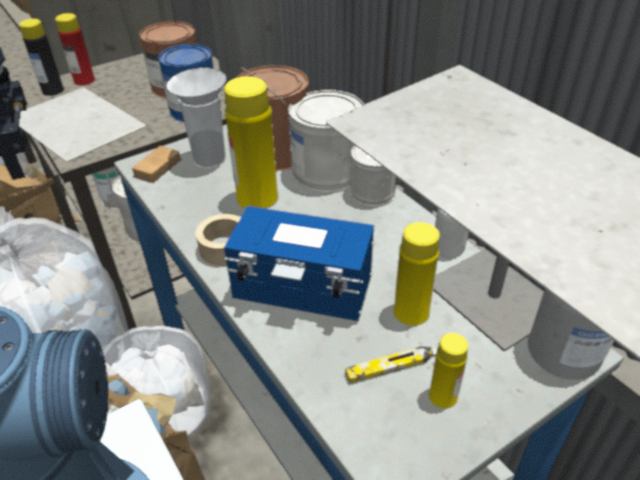

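View pics/side0.png

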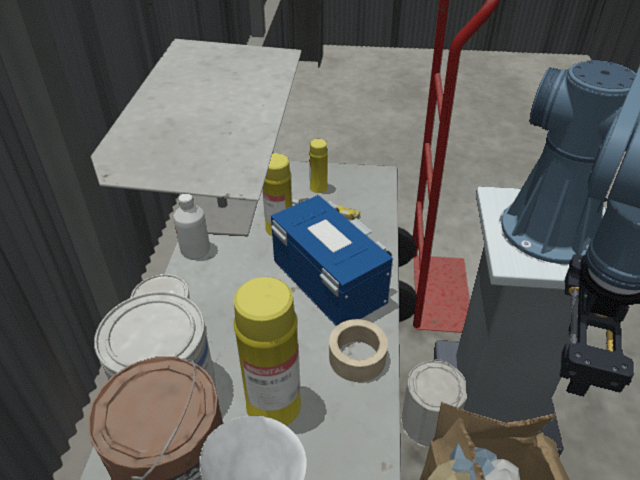

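The scene view shows the case with its front to the camera: lid corners about (247,210), (374,224), (366,268) and (228,250), studs near (243,268) and (337,288). The tape is at (218,240) and the can at (415,275). The side view shows the lid corners about (318,198), (391,252) and (272,235). I'll enlarge both.

Run:
```python
import cv2,numpy as np
a=cv2.imread("pics/scene0.png")[195:335,190:390];b=cv2.imread("pics/side0.png")[185:325,255:405]
cv2.imwrite("pics/ca.png",cv2.resize(a,None,fx=4,fy=4,interpolation=cv2.INTER_CUBIC))
cv2.imwrite("pics/cb.png",cv2.resize(b,None,fx=4,fy=4,interpolation=cv2.INTER_CUBIC))
```

```text
(no output)
```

View pics/ca.png

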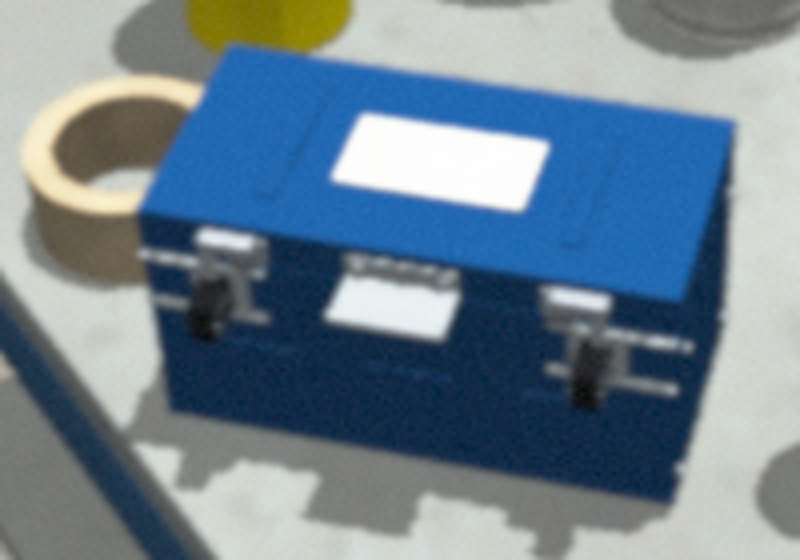

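View pics/cb.png

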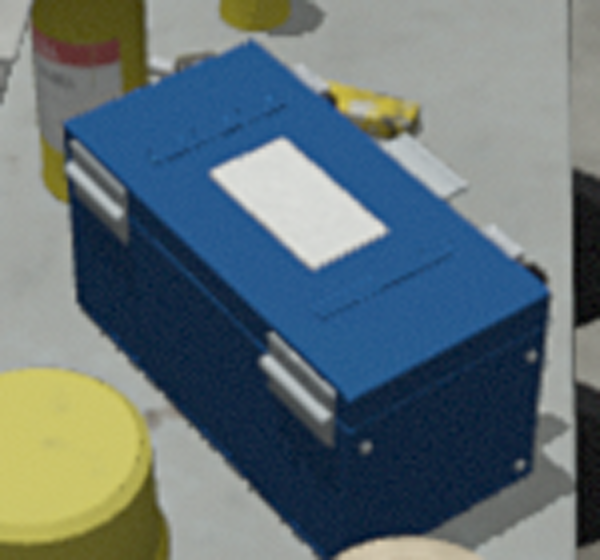

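The crops give the corners. Scene: lid (232,45), (735,122), (685,300), (142,211), bottom front (170,410), (672,502). Side: lid (252,40), (66,128), (547,290), (345,402), bottom (80,302), (535,470). Studs in the scene crop are at (208,310) and (588,378).

```bash
cat > h.py <<'E'
import numpy as np
from rig import bot,cams
from scipy.optimize import least_squares
def K(n,H=480):
    c=cams.calibration(n);return c,H/2/np.tan(np.radians(c['vfov']/2))
def proj(n,X):
    c,f=K(n);p=np.atleast_2d(X)@c['R'].T+c['t'];return np.c_[f*p[:,0]/p[:,2]+c['cx'],f*p[:,1]/p[:,2]+c['cy']]
def onz(n,uv,z):
    c,f=K(n);d=c['R'].T@np.array([(uv[0]-c['cx'])/f,(uv[1]-c['cy'])/f,1]);o=-c['R'].T@c['t'];return o+d*(z-o[2])/d[2]
def world(p,L):
    c,s=np.cos(p[2]),np.sin(p[2]);L=np.atleast_2d(L);return np.c_[p[0]+c*L[:,0]-s*L[:,1],p[1]+s*L[:,0]+c*L[:,1],L[:,2]]
E
python3 - <<'E'
from h import *
a=.06;b=.12;h=.132
L1=np.array([[a,b,h],[a,-b,h],[-a,-b,h],[-a,b,h],[-a,b,0],[-a,-b,0]])
U1=np.array([[232,45],[735,122],[685,300],[142,211],[170,410],[672,502]])/4+[190,195]
L2=np.array([[-a,-b,h],[a,-b,h],[-a,b,h],[a,b,h],[a,-b,0],[-a,b,0]])
U2=np.array([[252,40],[66,128],[547,290],[345,402],[80,302],[535,470]])/4+[255,185]
f=lambda p:np.r_[(proj('scene',world(p,L1))-U1).ravel(),(proj('side',world(p,L2))-U2).ravel()]
r=least_squares(f,[.6,.4,.1],loss='soft_l1');print(r.x,np.round(r.fun).astype(int))
p=r.x
for n,u in(('L',[208,310]),('R',[588,378])):
    u=np.array(u)/4+[190,195]
    q=least_squares(lambda y:(proj('scene',world(p,[-.087,y[0],.095]))[0]-u),[0.08]);print(n,q.x,q.fun)
for n,l in(('Ls',[-.075,.082,.095]),('Rs',[-.075,-.082,.095]),('tab',[-.074,0,.112]),('hinge',[.063,0,.110])):print(n,world(p,l))
for n,u,z in(('can top',(421,231),.19),('can base',(412,318),0),('cut',(348,376),.02),('cut2',(430,352),.02),('tape',(221,232),.048),('small',(452,343),.13),('big',(247,85),.28)):print(n,onz('scene',u,z))
print('tape side',onz('side',(358,337),.048),'boardedge',[onz('scene',u,.28) for u in((330,120),(640,356),(460,66))])
s=bot.observe();print(s['finger_gap'])
E
```

```text
[0.49546978 0.21243289 0.71507011] [ 0 -1  1 -1 -1  0 -2 -1  0  2  1  3  0 -1 -2 -2  1  0  0 -1 -2  1 -2  3]
L [0.08174239] [-0.81231531  4.53437832]
R [-0.08559594] [-0.81558916  4.55265308]
Ls [[0.38507627 0.22517149 0.095     ]]
Rs [[0.49260621 0.10134374 0.095     ]]
tab [[0.43959629 0.16391328 0.112     ]]
hinge [[0.54303776 0.25374012 0.11      ]]
can top [0.62479118 0.05213209 0.19      ]
can base [0.61538316 0.03844316 0.        ]
cut [ 0.43826051 -0.0090264   0.02      ]
cut2 [ 0.57774381 -0.04766876  0.02      ]
tape [0.42325074 0.39811804 0.048     ]
small [ 0.54654092 -0.11178975  0.13      ]
big [0.56542986 0.50092709 0.28      ]
tape side [0.42716594 0.38920078 0.048     ] boardedge [array([0.61834293, 0.29618874, 0.28      ]), array([ 0.59966888, -0.31945197,  0.28      ]), array([0.95121331, 0.31796436, 0.28      ])]
0.9972878692466521
```

```bash
cat >> h.py <<'E'
P=np.array([.4955,.2124,.715])
from scipy.spatial.transform import Rotation as Ro
def Rw(mode,tilt=0):
    c,s=np.cos(P[2]),np.sin(P[2]);X=np.array([c,s,0]);Y=np.array([-s,c,0]);Z=np.array([0,0,1.])
    if mode=='stud': y=X;z=-Z      # fingers' line along case x
    else:
        a=np.radians(tilt);y=Y if mode=='tab' else -Y;z=np.sin(a)*X-np.cos(a)*Z
    return np.c_[np.cross(y,z),y,z]
def case(w):
    c,s=np.cos(P[2]),np.sin(P[2]);d=np.asarray(w)[:2]-P[:2];return np.r_[c*d[0]+s*d[1],-s*d[0]+c*d[1],w[2]]
def go(L=None,R=None):
    s=bot.observe();R0=np.array(s['eef_rot']);p=np.array(s['position'])
    print('t',round(s['clock'],2),'tcp',np.round(p,4),'case mm',np.round(1e3*case(p),1),'F',np.round(s['contact_force'],1),'gap',round(s['finger_gap'],3),'q',np.round(s['qpos'],2))
    if L is not None:print('linear cm (tool now)',np.round(100*R0.T@(world(P,L)[0]-p),2))
    if R is not None:print('linear in goal frame',np.round(100*R.T@(world(P,L)[0]-p),2),'rot 5deg',np.round(np.degrees(Ro.from_matrix(R0.T@R).as_rotvec())/5,2))
E
python3 - <<'E'
from h import *
print(np.round(cams.calibration('wrist')['T_tool_cam'],3))
go([-.0915,.05,.20],Rw('stud'))
E
```

```text
[[ 0.    -0.947 -0.32   0.084]
 [ 1.     0.     0.     0.   ]
 [-0.    -0.32   0.947 -0.147]
 [ 0.     0.     0.     1.   ]]
t 0.1 tcp [0.138  0.5577 0.2379] case mm [-43.5 495.1 237.9] F [ 0.3 -0.   0. ] gap 0.997 q [ 1.12  0.18  1.61 -0.    1.35 -0.21]
linear cm (tool now) [-33.65 -29.53   3.83]
linear in goal frame [-44.51  -4.8    3.79] rot 5deg [-0.02  0.    7.03]
```

arm_command(
  series=[
    {"linear": [-3.5, -3, 0], "delta_rot": [0, 0, 0], "fingers": 0},
    {"linear": [-3.8, -3.3, 0], "delta_rot": [0, 0, 0], "fingers": 0},
    {"linear": [-3.8, -3.3, 0], "delta_rot": [0, 0, 0], "fingers": 0},
    {"linear": [-3.8, -3.3, 0], "delta_rot": [0, 0, 0], "fingers": 0},
    {"linear": [-3.8, -3.3, 0], "delta_rot": [0, 0, 0], "fingers": 0},
  ],
)

```text
clock: 0.72
position: [0.2813, 0.3545, 0.2385]
eef_rot: [[-0.971, 0.24, -0.0], [0.24, 0.971, -0.0], [0.0, -0.0, -1.0]]
contact_force: [-0.3, 0.2, 1.3]
finger_gap: 0.456
grip_force: 0.0
```

arm_command(
  series=[
    {"linear": [-3.8, -3.3, 0], "delta_rot": [0, 0, 0], "fingers": 0},
    {"linear": [-3.8, -3.3, 0], "delta_rot": [0, 0, 0], "fingers": 0},
    {"linear": [-3.8, -3.3, 0], "delta_rot": [0, 0, 0], "fingers": 0},
    {"linear": [-2.5, -2.2, 0], "delta_rot": [0, 0, 1.5], "fingers": 0},
    {"linear": [0, 0, 1], "delta_rot": [0, 0, 1.9], "fingers": 0},
  ],
)

```text
clock: 1.35
position: [0.3882, 0.2033, 0.229]
eef_rot: [[-0.853, 0.521, 0.001], [0.521, 0.853, -0.0], [-0.001, 0.001, -1.0]]
contact_force: [-0.4, 0.1, -0.2]
finger_gap: 0.005
grip_force: 0.0
```

Run:
```python
from h import *
go([-.0915,.05,.16],Rw('stud'))
```

```text
t 1.35 tcp [0.3882 0.2033 0.229 ] case mm [-87.   63.5 229. ] F [-0.4  0.1 -0.2] gap 0.005 q [ 0.21 -0.13  1.95 -0.    1.33 -0.81]
linear cm (tool now) [-1.14 -0.84  6.9 ]
linear in goal frame [-1.35 -0.45  6.9 ] rot 5deg [0.01 0.01 3.52]
```

arm_command(
  series=[
    {"linear": [-1.1, -0.8, 1], "delta_rot": [0, 0, 1.8], "fingers": 0},
    {"linear": [0, 0, 2], "delta_rot": [0, 0, 1.7], "fingers": 0},
    {"linear": [0, 0, 2], "delta_rot": [0, 0, 0], "fingers": 0},
    {"linear": [0, 0, 1.5], "delta_rot": [0, 0, 0], "fingers": 0},
    {"linear": [0, 0, 0], "delta_rot": [0, 0, 0], "fingers": 0},
  ],
)

```text
clock: 1.98
position: [0.391, 0.1924, 0.1626]
eef_rot: [[-0.664, 0.748, -0.003], [0.748, 0.664, -0.0], [0.001, -0.002, -1.0]]
contact_force: [-0.2, 0.1, -0.4]
finger_gap: 0.003
grip_force: 0.0
```

Run:
```python
from h import *
import cv2
go([-.0915,.05,.09],Rw('stud'))
a=cams.get_image('wrist')[:,:,::-1]
b=cams.get_image('scene')[150:350,180:400,::-1]
cv2.imwrite("pics/w1.png",np.hstack([cv2.resize(a,(533,400)),cv2.resize(b[:,43:177],(267,400))]))
```

```text
t 1.98 tcp [0.391  0.1924 0.1626] case mm [-92.   53.4 162.6] F [-0.2  0.1 -0.4] gap 0.003 q [ 0.18 -0.05  2.02  0.    1.18 -0.54]
linear cm (tool now) [-0.35  0.06  7.26]
linear in goal frame [-0.34  0.05  7.26] rot 5deg [-0.03 -0.02  0.13]
```

View pics/w1.png

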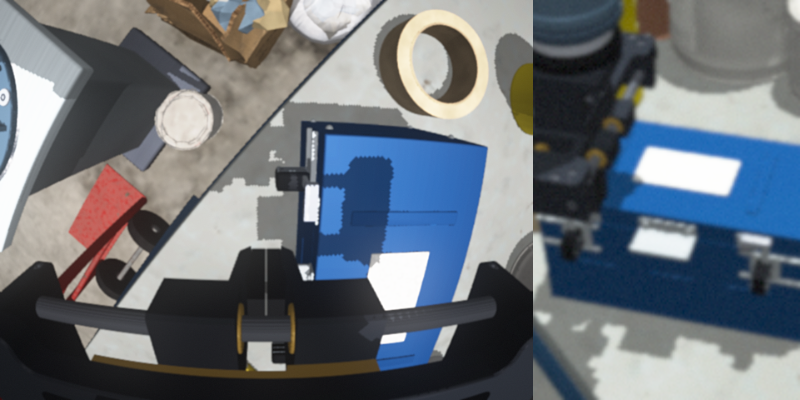

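The wrist view shows the left stud at about (278–308, 179) in the shrunk picture, the front wall edge near column 312 and the tape roll clear of the path. I'll check the prediction against this.

```bash
cat >> h.py <<'E'
def wpix(W):
    s=bot.observe();c,f=K('wrist');T=c['T_tool_cam'];R=np.array(s['eef_rot'])
    q=(np.atleast_2d(W)-s['position'])@R;q=(q-T[:3,3])@T[:3,:3];n=np.hypot(q[:,0],q[:,1]);th=np.arctan2(n,q[:,2])
    return np.c_[c['cx']+f*th*q[:,0]/n,c['cy']+f*th*q[:,1]/n]
E
python3 - <<'E'
from h import *
print(np.round(wpix(world(P,[[-.087,.082,.106],[-.087,.089,.106],[-.087,.075,.106],[-.06,.12,.132],[.06,.12,.132],[-.087,.025,.116],[-.087,-.082,.106]]))/1.2))
E
```

```text
[[273. 184.]
 [273. 174.]
 [272. 193.]
 [321. 133.]
 [484. 147.]
 [271. 264.]
 [269. 356.]]
```

arm_command(
  series=[
    {"linear": [-0.3, 0.1, 2], "delta_rot": [0, 0, 0.1], "fingers": 0},
    {"linear": [0, 0, 2.2], "delta_rot": [0, 0, 0], "fingers": 0},
    {"linear": [0, 0, 2], "delta_rot": [0, 0, 0], "fingers": 0},
    {"linear": [0, 0, 1], "delta_rot": [0, 0, 0], "fingers": 0},
    {"linear": [0, 0, 0], "delta_rot": [0, 0, 0], "fingers": 0},
  ],
)

```text
clock: 2.7
position: [0.3947, 0.191, 0.0918]
eef_rot: [[-0.657, 0.754, -0.0], [0.754, 0.657, -0.0], [0.0, -0.0, -1.0]]
contact_force: [0.3, 0.3, 0.4]
finger_gap: 0.001
grip_force: 0.0
```

arm_command(
  series=[
    {"linear": [0.5, 0, 0], "delta_rot": [0, 0, 0], "fingers": 0},
    {"linear": [0.5, 0, 0], "delta_rot": [0, 0, 0], "fingers": 0},
    {"linear": [0.5, 0, 0], "delta_rot": [0, 0, 0], "fingers": 0},
    {"linear": [0.5, 0, 0], "delta_rot": [0, 0, 0], "fingers": 0},
    {"linear": [0.3, 0, 0], "delta_rot": [0, 0, 0], "fingers": 0},
  ],
)

```text
clock: 3.32
position: [0.3797, 0.2086, 0.092]
eef_rot: [[-0.657, 0.753, 0.001], [0.753, 0.657, -0.0], [-0.001, 0.001, -1.0]]
contact_force: [1.1, -1.7, 0.7]
finger_gap: 0.008
grip_force: 0.8
```

Run:
```python
from h import *
go([-.0915,.088,.09])
```

```text
t 3.33 tcp [0.3797 0.2086 0.092 ] case mm [-89.9  73.   92. ] F [ 1.1 -1.7  0.7] gap 0.008 q [ 0.23  0.06  2.07 -0.    1.01 -0.49]
linear cm (tool now) [ 1.5  -0.15  0.2 ]
```

arm_command(
  series=[
    {"linear": [0.4, 0, 0], "delta_rot": [0, 0, 0], "fingers": 0},
    {"linear": [0.4, 0, 0], "delta_rot": [0, 0, 0], "fingers": 0},
    {"linear": [0.3, 0, 0], "delta_rot": [0, 0, 0], "fingers": 0},
    {"linear": [0.1, 0, 0], "delta_rot": [0, 0, 0], "fingers": 0},
    {"linear": [0, 0, 0], "delta_rot": [0, 0, 0], "fingers": 0},
  ],
)

```text
clock: 3.95
position: [0.3715, 0.2174, 0.0916]
eef_rot: [[-0.657, 0.754, -0.0], [0.754, 0.657, 0.0], [0.0, -0.0, -1.0]]
contact_force: [0.6, -0.4, -0.0]
finger_gap: 0.004
grip_force: 0.4
```

arm_command(
  series=[
    {"linear": [0.1, 0, 0], "delta_rot": [0, 0, 0], "fingers": 0},
    {"linear": [0.1, 0, 0], "delta_rot": [0, 0, 0], "fingers": 0},
    {"linear": [0.1, 0, 0], "delta_rot": [0, 0, 0], "fingers": 0},
    {"linear": [0, 0, 0], "delta_rot": [0, 0, 0], "fingers": 0},
    {"linear": [0, 0, 0], "delta_rot": [0, 0, 0], "fingers": 0},
  ],
)

```text
clock: 4.58
position: [0.3703, 0.2189, 0.0917]
eef_rot: [[-0.657, 0.754, 0.001], [0.754, 0.657, -0.001], [-0.002, -0.0, -1.0]]
contact_force: [3.5, -4.4, -0.9]
finger_gap: 0.006
grip_force: 3.3
```

Run:
```python
from h import *
go([-.0915,.088,.09])
```

```text
t 4.58 tcp [0.3703 0.2189 0.0917] case mm [-90.3  87.   91.7] F [ 3.5 -4.4 -0.9] gap 0.006 q [ 0.26  0.06  2.08 -0.    1.01 -0.46]
linear cm (tool now) [ 0.1  -0.12  0.17]
```

arm_command(
  series=[
    {"linear": [0.1, 0, 0], "delta_rot": [0, 0, 0], "fingers": 0},
    {"linear": [0.1, 0, 0], "delta_rot": [0, 0, 0], "fingers": 0},
    {"linear": [0, 0, 0], "delta_rot": [0, 0, 0], "fingers": 0},
    {"linear": [0, 0, 0], "delta_rot": [0, 0, 0], "fingers": 0},
    {"linear": [0, 0, 0], "delta_rot": [0, 0, 0], "fingers": 0},
  ],
)

```text
clock: 5.2
position: [0.37, 0.2196, 0.0918]
eef_rot: [[-0.657, 0.754, 0.003], [0.754, 0.657, -0.003], [-0.004, 0.0, -1.0]]
contact_force: [7.9, -10.0, -3.3]
finger_gap: 0.005
grip_force: 6.2
```

arm_command(
  series=[
    {"linear": [-1, 0, 0], "delta_rot": [0, 0, 0], "fingers": 0},
    {"linear": [-1.2, 0, -2.5], "delta_rot": [0, 0, 0], "fingers": 0},
    {"linear": [-1.2, 0, -3], "delta_rot": [0, 0, 0], "fingers": 0},
    {"linear": [-3.5, 0, 0], "delta_rot": [0, 0, 0], "fingers": 0},
    {"linear": [-3.5, 0, 0], "delta_rot": [0, 0, 0], "fingers": 0},
  ],
)

```text
clock: 5.82
position: [0.4372, 0.1424, 0.1471]
eef_rot: [[-0.658, 0.753, 0.0], [0.753, 0.658, 0.001], [0.0, 0.001, -1.0]]
contact_force: [-0.2, -0.1, 0.7]
finger_gap: 0.008
grip_force: 0.0
```

arm_command(
  series=[
    {"linear": [-3.2, 0, 0], "delta_rot": [0, 0, 0], "fingers": 0},
    {"linear": [0, 0, 0], "delta_rot": [0, 0, 0], "fingers": 0},
    {"linear": [0, 0, 0], "delta_rot": [0, 0, 0], "fingers": 0},
    {"linear": [0, 0, 0], "delta_rot": [0, 0, 0], "fingers": 0},
    {"linear": [0, 0, 0], "delta_rot": [0, 0, 0], "fingers": 0},
  ],
)

```text
clock: 6.45
position: [0.4572, 0.1193, 0.1467]
eef_rot: [[-0.658, 0.753, -0.0], [0.753, 0.658, 0.0], [0.0, -0.0, -1.0]]
contact_force: [0.1, 0.5, -0.8]
finger_gap: 0.006
grip_force: 0.0
```

Run:
```python
from h import *
import cv2
go([-.090,-.05,.09],Rw('stud'))
cv2.imwrite("pics/w2.png",np.hstack([cv2.resize(cams.get_image('wrist')[100:,150:450,::-1],(430,545)),cv2.resize(cams.get_image('scene')[180:340,210:318+2,::-1],(367,545))]))
print(np.round((wpix(world(P,[[-.087,.097,.106],[-.087,.111,.106],[-.06,.12,.132],[-.087,.025,.116],[-.087,-.025,.116],[-.087,-.075,.106],[-.087,-.089,.106]]))-[150,100])*545/380))
```

```text
t 6.45 tcp [0.4572 0.1193 0.1467] case mm [-89.9 -45.2 146.7] F [ 0.1  0.5 -0.8] gap 0.006 q [ 0.    0.06  1.94  0.    1.14 -0.72]
linear cm (tool now) [-0.48 -0.01  5.67]
linear in goal frame [-0.48 -0.01  5.67] rot 5deg [-0.   -0.    0.04]
[[ 253. -127.]
 [ 253. -162.]
 [ 342. -210.]
 [ 253.   74.]
 [ 252.  216.]
 [ 250.  323.]
 [ 250.  351.]]
```

View pics/w2.png

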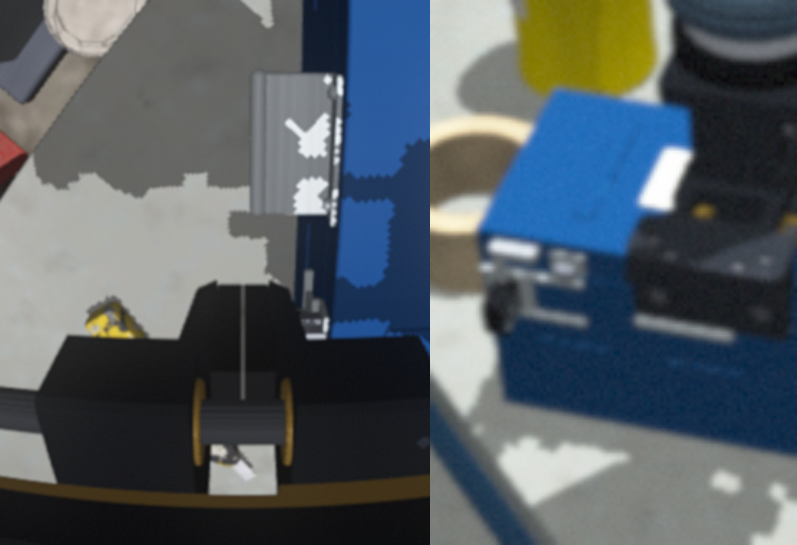

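The tab spans rows 72–213 in the left half, within a pixel or three of the prediction. The left catch is fully out. Next is the right stud.

arm_command(
  series=[
    {"linear": [-0.5, 0, 0], "delta_rot": [0, 0, 0], "fingers": 0},
    {"linear": [0, 0, 2], "delta_rot": [0, 0, 0], "fingers": 0},
    {"linear": [0, 0, 2.2], "delta_rot": [0, 0, 0], "fingers": 0},
    {"linear": [0, 0, 1.4], "delta_rot": [0, 0, 0], "fingers": 0},
    {"linear": [-0.4, 0, 0], "delta_rot": [0, 0, 0], "fingers": 0},
  ],
)

```text
clock: 7.18
position: [0.4629, 0.1118, 0.0898]
eef_rot: [[-0.657, 0.754, -0.002], [0.754, 0.657, 0.0], [0.002, -0.002, -1.0]]
contact_force: [-1.4, 0.6, 0.5]
finger_gap: 0.006
grip_force: 0.0
```

arm_command(
  series=[
    {"linear": [-0.6, 0, 0], "delta_rot": [0, 0, 0], "fingers": 0},
    {"linear": [-0.6, 0, 0], "delta_rot": [0, 0, 0], "fingers": 0},
    {"linear": [-0.5, 0, 0], "delta_rot": [0, 0, 0], "fingers": 0},
    {"linear": [-0.5, 0, 0], "delta_rot": [0, 0, 0], "fingers": 0},
    {"linear": [-0.4, 0, 0], "delta_rot": [0, 0, 0], "fingers": 0},
  ],
)

```text
clock: 7.8
position: [0.481, 0.0921, 0.0908]
eef_rot: [[-0.657, 0.754, 0.0], [0.754, 0.657, 0.0], [0.0, 0.0, -1.0]]
contact_force: [-0.6, 1.5, 0.0]
finger_gap: 0.006
grip_force: 0.8
```

Run:
```python
from h import *
go([-.090,-.088,.09])
```

```text
t 7.8 tcp [0.481  0.0921 0.0908] case mm [-89.8 -81.4  90.8] F [-0.6  1.5  0. ] gap 0.006 q [-0.05  0.19  1.93  0.    1.02 -0.77]
linear cm (tool now) [-0.66 -0.02  0.08]
```

arm_command(
  series=[
    {"linear": [-0.3, 0, 0], "delta_rot": [0, 0, 0], "fingers": 0},
    {"linear": [-0.2, 0, 0], "delta_rot": [0, 0, 0], "fingers": 0},
    {"linear": [-0.1, 0, 0], "delta_rot": [0, 0, 0], "fingers": 0},
    {"linear": [0, 0, 0], "delta_rot": [0, 0, 0], "fingers": 0},
    {"linear": [0, 0, 0], "delta_rot": [0, 0, 0], "fingers": 0},
  ],
)

```text
clock: 8.43
position: [0.4842, 0.0882, 0.0906]
eef_rot: [[-0.657, 0.754, -0.001], [0.754, 0.657, 0.001], [0.001, -0.0, -1.0]]
contact_force: [-2.8, 4.1, 3.4]
finger_gap: 0.008
grip_force: 2.7
```

arm_command(
  series=[
    {"linear": [-0.1, 0, 0], "delta_rot": [0, 0, 0], "fingers": 0},
    {"linear": [-0.1, 0, 0], "delta_rot": [0, 0, 0], "fingers": 0},
    {"linear": [0, 0, 0], "delta_rot": [0, 0, 0], "fingers": 0},
    {"linear": [0, 0, 0], "delta_rot": [0, 0, 0], "fingers": 0},
    {"linear": [0, 0, 0], "delta_rot": [0, 0, 0], "fingers": 0},
  ],
)

```text
clock: 9.05
position: [0.4844, 0.0879, 0.0906]
eef_rot: [[-0.658, 0.753, -0.003], [0.753, 0.658, 0.002], [0.004, -0.001, -1.0]]
contact_force: [-7.2, 8.8, 8.3]
finger_gap: 0.003
grip_force: 6.0
```

Run:
```python
from h import *
go([-.090,-.088,.09])
```

```text
t 9.05 tcp [0.4844 0.0879 0.0906] case mm [-90.1 -86.7  90.6] F [-7.2  8.8  8.3] gap 0.003 q [-0.06  0.19  1.93  0.    1.03 -0.78]
linear cm (tool now) [-0.13  0.01  0.06]
```

arm_command(
  series=[
    {"linear": [1, 0, 0], "delta_rot": [0, 0, 0], "fingers": 0},
    {"linear": [1, -2.5, -1], "delta_rot": [0, 0, 0], "fingers": 0},
    {"linear": [3, -2.5, -3], "delta_rot": [0, 0, 0], "fingers": 0},
    {"linear": [3.5, 0, -3], "delta_rot": [0, 0, 0], "fingers": 0},
    {"linear": [0, 0, 0], "delta_rot": [0, 0, 2], "fingers": 0},
  ],
)

```text
clock: 9.68
position: [0.3928, 0.1182, 0.1628]
eef_rot: [[-0.515, 0.857, 0.005], [0.857, 0.515, -0.001], [-0.003, 0.004, -1.0]]
contact_force: [0.6, -0.2, -0.3]
finger_gap: 0.003
grip_force: 0.0
```

arm_command(
  series=[
    {"linear": [0, 0, 0], "delta_rot": [0, 0, 2], "fingers": 0},
    {"linear": [0, 0, 0], "delta_rot": [0, 0, 2], "fingers": 0},
    {"linear": [0, 0, 0], "delta_rot": [0, 0, 2], "fingers": 0},
    {"linear": [0, 0, 0], "delta_rot": [0, 0, 2], "fingers": 0},
    {"linear": [0, 0, 0], "delta_rot": [0, 0, 2], "fingers": 0},
  ],
)

```text
clock: 10.3
position: [0.3926, 0.1171, 0.1607]
eef_rot: [[0.33, 0.944, 0.001], [0.944, -0.33, -0.001], [-0.001, 0.001, -1.0]]
contact_force: [0.1, -0.1, -0.1]
finger_gap: 0.004
grip_force: 0.0
```

arm_command(
  series=[
    {"linear": [0, 0, 0], "delta_rot": [0, 0, 2], "fingers": 0},
    {"linear": [0, 0, 0], "delta_rot": [0, 0, 2], "fingers": 0},
    {"linear": [0, 0, 0], "delta_rot": [0, 0, 2], "fingers": 0},
    {"linear": [0, 0, 0], "delta_rot": [0, 0, 0], "fingers": 0},
    {"linear": [0, 0, 0], "delta_rot": [0, 0, 0], "fingers": 0},
  ],
)

```text
clock: 10.92
position: [0.3925, 0.1173, 0.1607]
eef_rot: [[0.751, 0.66, 0.0], [0.66, -0.751, -0.0], [-0.0, 0.0, -1.0]]
contact_force: [-0.3, 0.3, -0.7]
finger_gap: 0.004
grip_force: 0.0
```

Run:
```python
from h import *
go([-.12,0,.14],Rw('flip',40))
```

```text
t 10.93 tcp [0.3925 0.1173 0.1607] case mm [-140.1   -4.3  160.7] F [-0.3  0.3 -0.7] gap 0.004 q [-0.   -0.11  2.08 -0.    1.18  0.85]
linear cm (tool now) [ 2.02 -0.42  2.07]
linear in goal frame [ 0.21 -0.43  2.88] rot 5deg [-0.02  8.    0.06]
```

arm_command(
  series=[
    {"linear": [0, 0, 0], "delta_rot": [0, 1.5, 0], "fingers": 0},
    {"linear": [0, 0, 0], "delta_rot": [0, 1.7, 0], "fingers": 0},
    {"linear": [0, 0, 0], "delta_rot": [0, 1.7, 0], "fingers": 0},
    {"linear": [0, 0, 0], "delta_rot": [0, 1.7, 0], "fingers": 0},
    {"linear": [0, 0, 0], "delta_rot": [0, 1.4, 0], "fingers": 0},
  ],
)

```text
clock: 11.55
position: [0.3926, 0.1172, 0.161]
eef_rot: [[0.572, 0.659, 0.489], [0.505, -0.753, 0.423], [0.646, 0.005, -0.763]]
contact_force: [-0.5, -0.7, -0.9]
finger_gap: 0.006
grip_force: 0.0
```

Run:
```python
from h import *
go([-.12,0,.14],Rw('flip',40))
```

```text
t 11.55 tcp [0.3926 0.1172 0.161 ] case mm [-140.1   -4.4  161. ] F [-0.5 -0.7 -0.9] gap 0.006 q [-0.57 -0.53  2.53  0.79  1.06 -0.09]
linear cm (tool now) [ 0.18 -0.44  2.9 ]
linear in goal frame [ 0.19 -0.44  2.89] rot 5deg [ 0.01 -0.05  0.07]
```

Run:
```python
from h import *
go([-.110,0,.110],Rw('flip',50))
```

```text
t 11.55 tcp [0.3926 0.1172 0.161 ] case mm [-140.1   -4.4  161. ] F [-0.5 -0.7 -0.9] gap 0.006 q [-0.57 -0.53  2.53  0.79  1.06 -0.09]
linear cm (tool now) [-1.   -0.45  5.83]
linear in goal frame [-1.97 -0.44  5.58] rot 5deg [0.01 1.95 0.07]
```

arm_command(
  series=[
    {"linear": [-0.5, -0.4, 2], "delta_rot": [0, 0, 0], "fingers": 0},
    {"linear": [-0.5, 0, 2], "delta_rot": [0, 0, 0], "fingers": 0},
    {"linear": [0, 0, 1.8], "delta_rot": [0, 0, 0], "fingers": 0},
    {"linear": [0, 0, 0], "delta_rot": [0, 1, 0], "fingers": 0},
    {"linear": [0, 0, 0], "delta_rot": [0, 1, 0], "fingers": 0},
  ],
)

```text
clock: 12.18
position: [0.4169, 0.14, 0.1099]
eef_rot: [[0.481, 0.661, 0.576], [0.426, -0.75, 0.506], [0.767, 0.002, -0.642]]
contact_force: [-1.2, -0.6, -0.6]
finger_gap: 0.004
grip_force: 0.0
```

Run:
```python
from h import *
go([-.072,0,.078],Rw('flip',50))
```

```text
t 12.18 tcp [0.4169 0.14   0.1099] case mm [-106.8   -3.1  109.9] F [-1.2 -0.6 -0.6] gap 0.004 q [-0.59 -0.19  2.58  1.19  0.92 -0.6 ]
linear cm (tool now) [-0.21 -0.29  4.72]
linear in goal frame [-0.21 -0.31  4.72] rot 5deg [-0.05 -0.01  0.07]
```

arm_command(
  series=[
    {"linear": [-0.3, -0.3, 1.5], "delta_rot": [0, 0, 0], "fingers": 0},
    {"linear": [0, 0, 1.5], "delta_rot": [0, 0, 0], "fingers": 0},
    {"linear": [0, 0, 1.2], "delta_rot": [0, 0, 0], "fingers": 0},
    {"linear": [0, 0, 0.5], "delta_rot": [0, 0, 0], "fingers": 0},
    {"linear": [0, 0, 0], "delta_rot": [0, 0, 0], "fingers": 0},
  ],
)

```text
clock: 12.8
position: [0.4404, 0.1645, 0.0771]
eef_rot: [[0.485, 0.66, 0.574], [0.424, -0.751, 0.505], [0.765, -0.001, -0.644]]
contact_force: [0.6, 0.0, 0.7]
finger_gap: 0.001
grip_force: 0.0
```

Run:
```python
from h import *
import cv2
go([-.072,0,.088],Rw('flip',50))
cv2.imwrite("pics/s3.png",np.hstack([cv2.resize(cams.get_image('scene')[160:340,200:400,::-1],(500,450)),cv2.resize(cams.get_image('wrist')[:,:,::-1],(300,225)).repeat(2,0)]))
```

```text
t 12.8 tcp [0.4404 0.1645 0.0771] case mm [-73.   -0.1  77.1] F [0.6 0.  0.7] gap 0.001 q [-0.44  0.03  2.51  1.41  0.79 -0.76]
linear cm (tool now) [ 0.9  -0.01 -0.62]
linear in goal frame [ 0.9  -0.01 -0.62] rot 5deg [-0.06  0.02  0.03]
```

View pics/s3.png

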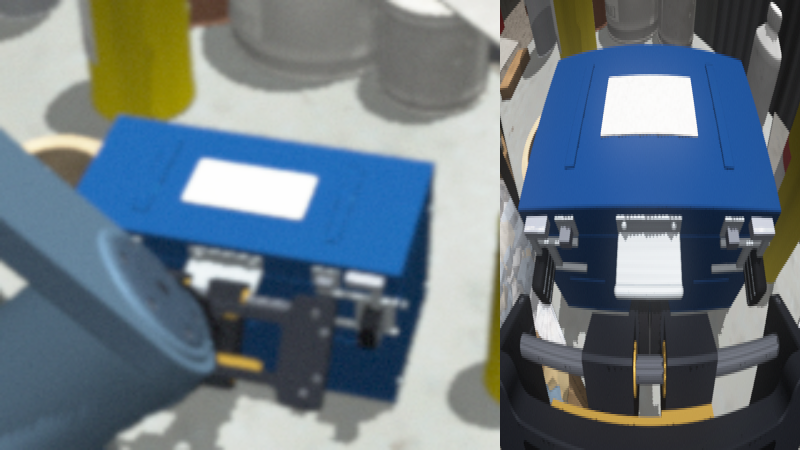

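Both catches are fully out and clear of the lid pins, and the finger is centred under the tab. Next I plan the lifting arc.

```bash
cat >> h.py <<'E'
def arc(th):
    tau=50+20*np.clip(th/1.0,0,1);t=np.radians(tau);a=th+.013
    Ed=np.array([.063-.149*np.cos(a),.110+.149*np.sin(a)])
    d=np.array([np.sin(t),-np.cos(t)]) if th<np.pi/2-t else np.array([np.cos(th),-np.sin(th)])
    C=Ed+.015*d;T=C-.009*np.array([np.cos(t),np.sin(t)])
    return [T[0],0,T[1]],Rw('flip',tau)
def rows(ths):
    s=bot.observe();R0=np.array(s['eef_rot']);p=np.array(s['position']);go()
    for th in ths:
        L,R=arc(th);w=world(P,L)[0]
        print(th,np.round(100*R0.T@(w-p),2),np.round(np.degrees(Ro.from_matrix(R0.T@R).as_rotvec())/5,2));p,R0=w,R
E
python3 -c "
from h import *
rows([-.04,0.02,.1,.18,.26,.34,.42,.5,.58,.66,.74,.82,.9,.98,1.06,1.14,1.22,1.3,1.38,1.46,1.54])"
```

```text
t 12.9 tcp [0.4405 0.1642 0.0774] case mm [-73.1  -0.3  77.4] F [-0.6 -0.7  0.2] gap 0.006 q [-0.44  0.03  2.51  1.41  0.79 -0.76]
-0.04 [ 0.46 -0.04 -1.32] [-0.05  0.02  0.03]
0.02 [ 0.7  -0.   -0.57] [-0.    0.08  0.  ]
0.1 [ 1.01  0.   -0.67] [ 0.    0.32 -0.  ]
0.18 [ 1.08 -0.   -0.56] [-0.    0.32 -0.  ]
0.26 [ 1.14  0.   -0.44] [0.   0.32 0.  ]
0.34 [ 1.18  0.   -0.32] [ 0.    0.32 -0.  ]
0.42 [ 1.21 -0.   -0.2 ] [-0.    0.32 -0.  ]
0.5 [ 1.23  0.   -0.07] [-0.    0.32  0.  ]
0.58 [1.11 0.   0.06] [ 0.    0.32 -0.  ]
0.66 [ 1.06 -0.    0.17] [0.   0.32 0.  ]
0.74 [ 1.04 -0.    0.29] [-0.    0.32 -0.  ]
0.82 [ 1.01 -0.    0.4 ] [0.   0.32 0.  ]
0.9 [0.96 0.   0.5 ] [-0.    0.32  0.  ]
0.98 [ 0.9 -0.   0.6] [ 0.    0.32 -0.  ]
1.06 [0.83 0.   0.68] [0.   0.08 0.  ]
1.14 [ 0.77 -0.    0.74] [0. 0. 0.]
1.22 [0.71 0.   0.8 ] [0. 0. 0.]
1.3 [ 0.64 -0.    0.86] [0. 0. 0.]
1.38 [ 0.57 -0.    0.9 ] [0. 0. 0.]
1.46 [0.5  0.   0.95] [0. 0. 0.]
1.54 [ 0.42 -0.    0.98] [0. 0. 0.]
```

arm_command(
  series=[
    {"linear": [0.5, 0, -1.3], "delta_rot": [0, 0, 0], "fingers": 0},
    {"linear": [0.7, 0, -0.6], "delta_rot": [0, 0.1, 0], "fingers": 0},
    {"linear": [1.0, 0, -0.7], "delta_rot": [0, 0.3, 0], "fingers": 0},
    {"linear": [1.1, 0, -0.6], "delta_rot": [0, 0.3, 0], "fingers": 0},
    {"linear": [0, 0, 0], "delta_rot": [0, 0, 0], "fingers": 0},
  ],
)

```text
clock: 13.52
position: [0.4381, 0.1615, 0.1238]
eef_rot: [[0.448, 0.659, 0.604], [0.392, -0.752, 0.529], [0.804, -0.0, -0.595]]
contact_force: [-0.7, 0.7, -1.2]
finger_gap: 0.006
grip_force: 0.5
```

Run:
```python
from h import *
import cv2
rows([.18,.26,.34,.42,.5,.58,.66])
cv2.imwrite("pics/s4.png",np.hstack([cv2.resize(cams.get_image('side')[150:350,240:420,::-1],(405,450)),cv2.resize(cams.get_image('wrist')[:,:,::-1],(390,293),interpolation=cv2.INTER_AREA)[:0].reshape(0,390,3) if 0 else cv2.resize(cams.get_image('wrist')[:,:,::-1],(390,450))]))
```

```text
t 13.53 tcp [0.4381 0.1615 0.1238] case mm [-76.7  -0.8 123.8] F [-0.7  0.7 -1.2] gap 0.006 q [-0.5  -0.14  2.55  1.31  0.9  -0.62]
0.18 [-0.1  -0.08  0.1 ] [-0.04  0.03  0.02]
0.26 [ 1.14  0.   -0.44] [0.   0.32 0.  ]
0.34 [ 1.18  0.   -0.32] [ 0.    0.32 -0.  ]
0.42 [ 1.21 -0.   -0.2 ] [-0.    0.32 -0.  ]
0.5 [ 1.23  0.   -0.07] [-0.    0.32  0.  ]
0.58 [1.11 0.   0.06] [ 0.    0.32 -0.  ]
0.66 [ 1.06 -0.    0.17] [0.   0.32 0.  ]
```

View pics/s4.png

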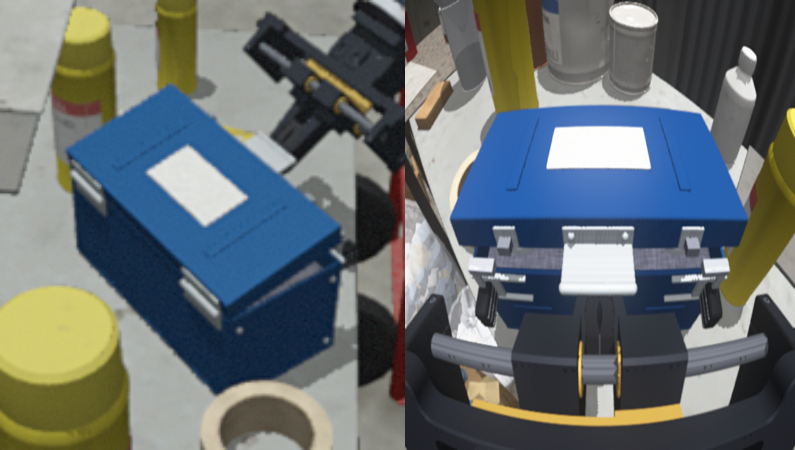

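The lid is rising on the tab, with the gap visible below it in the right half, and the case has not moved.

arm_command(
  series=[
    {"linear": [1.1, 0, -0.4], "delta_rot": [0, 0.3, 0], "fingers": 0},
    {"linear": [1.2, 0, -0.3], "delta_rot": [0, 0.3, 0], "fingers": 0},
    {"linear": [1.2, 0, -0.2], "delta_rot": [0, 0.3, 0], "fingers": 0},
    {"linear": [1.2, 0, -0.1], "delta_rot": [0, 0.3, 0], "fingers": 0},
    {"linear": [1.1, 0, 0.1], "delta_rot": [0, 0.3, 0], "fingers": 0},
  ],
)

```text
clock: 14.25
position: [0.4569, 0.1782, 0.1776]
eef_rot: [[0.365, 0.659, 0.658], [0.318, -0.752, 0.577], [0.875, -0.001, -0.484]]
contact_force: [-0.3, -0.5, -0.8]
finger_gap: 0.009
grip_force: 0.6
```

```bash
python3 -c "
from h import *
rows([.58,.66,.74,.82,.9,.98,1.06])"
```

```text
t 14.25 tcp [0.4569 0.1782 0.1776] case mm [-51.6  -0.5 177.6] F [-0.3 -0.5 -0.8] gap 0.009 q [-0.49 -0.22  2.54  1.39  0.98 -0.6 ]
0.58 [-0.07 -0.05 -0.04] [-0.05  0.12  0.01]
0.66 [ 1.06 -0.    0.17] [0.   0.32 0.  ]
0.74 [ 1.04 -0.    0.29] [-0.    0.32 -0.  ]
0.82 [ 1.01 -0.    0.4 ] [0.   0.32 0.  ]
0.9 [0.96 0.   0.5 ] [-0.    0.32  0.  ]
0.98 [ 0.9 -0.   0.6] [ 0.    0.32 -0.  ]
1.06 [0.83 0.   0.68] [0.   0.08 0.  ]
```

arm_command(
  series=[
    {"linear": [1.1, 0, 0.2], "delta_rot": [0, 0.3, 0], "fingers": 0},
    {"linear": [1.0, 0, 0.3], "delta_rot": [0, 0.3, 0], "fingers": 0},
    {"linear": [1.0, 0, 0.4], "delta_rot": [0, 0.3, 0], "fingers": 0},
    {"linear": [1.0, 0, 0.5], "delta_rot": [0, 0.3, 0], "fingers": 0},
    {"linear": [0.9, 0, 0.6], "delta_rot": [0, 0.3, 0], "fingers": 0},
  ],
)

```text
clock: 14.88
position: [0.4872, 0.2047, 0.2134]
eef_rot: [[0.277, 0.659, 0.7], [0.24, -0.752, 0.613], [0.93, -0.002, -0.366]]
contact_force: [-0.5, -0.3, 0.9]
finger_gap: 0.01
grip_force: 0.3
```

```bash
python3 -c "
from h import *
import cv2
rows([.98,1.06,1.14,1.22,1.3,1.38,1.46,1.54,1.62])
cv2.imwrite('pics/s5.png',np.hstack([cv2.resize(cams.get_image('side')[120:320,240:420,::-1],(405,450)),cv2.resize(cams.get_image('scene')[100:340,180:388,::-1],(390,450))]))"
```

```text
t 14.88 tcp [0.4872 0.2047 0.2134] case mm [-11.3  -0.4 213.4] F [-0.5 -0.3  0.9] gap 0.01 q [-0.4  -0.16  2.49  1.59  0.99 -0.68]
0.98 [-0.02 -0.04 -0.19] [-0.05  0.22 -0.  ]
1.06 [0.83 0.   0.68] [0.   0.08 0.  ]
1.14 [ 0.77 -0.    0.74] [0. 0. 0.]
1.22 [0.71 0.   0.8 ] [0. 0. 0.]
1.3 [ 0.64 -0.    0.86] [0. 0. 0.]
1.38 [ 0.57 -0.    0.9 ] [0. 0. 0.]
1.46 [0.5  0.   0.95] [0. 0. 0.]
1.54 [ 0.42 -0.    0.98] [0. 0. 0.]
1.62 [ 0.34 -0.    1.02] [0. 0. 0.]
```

View pics/s5.png

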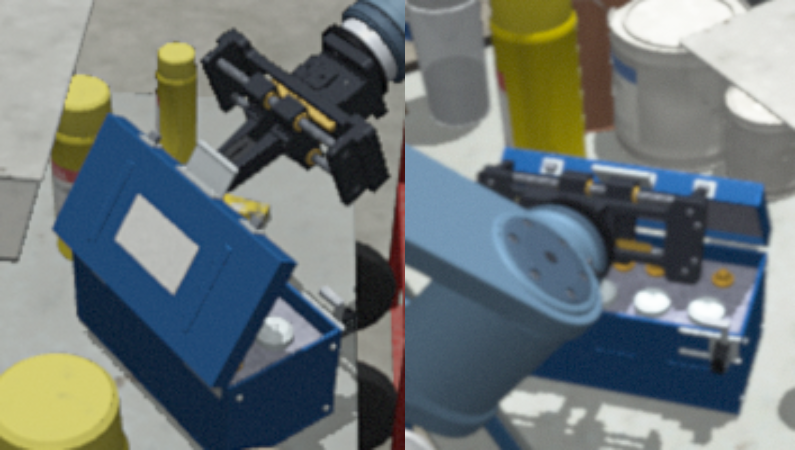

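The lid is at about 55°, the nozzles are visible, and the gripper is clear of the board. I'll continue over the top.

arm_command(
  series=[
    {"linear": [0.8, 0, 0.5], "delta_rot": [0, 0.2, 0], "fingers": 0},
    {"linear": [0.8, 0, 0.7], "delta_rot": [0, 0, 0], "fingers": 0},
    {"linear": [0.7, 0, 0.8], "delta_rot": [0, 0, 0], "fingers": 0},
    {"linear": [0.6, 0, 0.9], "delta_rot": [0, 0, 0], "fingers": 0},
    {"linear": [0.6, 0, 0.9], "delta_rot": [0, 0, 0], "fingers": 0},
  ],
)

```text
clock: 15.6
position: [0.5234, 0.2366, 0.2326]
eef_rot: [[0.265, 0.659, 0.704], [0.231, -0.752, 0.617], [0.936, -0.001, -0.352]]
contact_force: [-0.6, -0.7, 0.2]
finger_gap: 0.008
grip_force: 0.1
```

```bash
python3 -c "
from h import *
rows([1.38,1.46,1.54,1.62,1.7])"
```

```text
t 15.6 tcp [0.5234 0.2366 0.2326] case mm [ 37.   -0.  232.6] F [-0.6 -0.7  0.2] gap 0.008 q [-0.25 -0.09  2.4   1.69  0.89 -0.66]
1.38 [ 0.06 -0.   -0.08] [-0.05  0.12  0.  ]
1.46 [0.5  0.   0.95] [0. 0. 0.]
1.54 [ 0.42 -0.    0.98] [0. 0. 0.]
1.62 [ 0.34 -0.    1.02] [0. 0. 0.]
1.7 [0.26 0.   1.04] [0. 0. 0.]
```

arm_command(
  series=[
    {"linear": [0.5, 0, 0.9], "delta_rot": [0, 0, 0], "fingers": 0},
    {"linear": [0.4, 0, 1.0], "delta_rot": [0, 0, 0], "fingers": 0},
    {"linear": [0.3, 0, 1.0], "delta_rot": [0, 0, 0], "fingers": 0},
    {"linear": [0, 0, 0], "delta_rot": [0, 0, 0], "fingers": 0},
    {"linear": [0, 0, 0], "delta_rot": [0, 0, 0], "fingers": 0},
  ],
)

```text
clock: 16.23
position: [0.5462, 0.2567, 0.2329]
eef_rot: [[0.266, 0.659, 0.703], [0.231, -0.752, 0.617], [0.936, -0.002, -0.352]]
contact_force: [-0.8, -0.3, 1.2]
finger_gap: 0.005
grip_force: 0.0
```

arm_command(
  series=[
    {"linear": [0, 0, -2], "delta_rot": [0, 0, 0], "fingers": 0},
    {"linear": [0, 0, -3], "delta_rot": [0, 0, 0], "fingers": 0},
    {"linear": [0, 0, -3], "delta_rot": [0, 0, 0], "fingers": 0},
    {"linear": [0, 0, -2], "delta_rot": [0, 0, 0], "fingers": 0},
    {"linear": [0, 0, 0], "delta_rot": [0, 0, 0], "fingers": 0},
  ],
)

```text
clock: 16.85
position: [0.4763, 0.1937, 0.269]
eef_rot: [[0.264, 0.657, 0.706], [0.231, -0.754, 0.615], [0.936, 0.001, -0.351]]
contact_force: [0.1, 0.0, 0.1]
finger_gap: 0.007
grip_force: 0.0
```

```bash
python3 -c "
from h import *
import cv2
go()
cv2.imwrite('pics/s6.png',np.hstack([cv2.resize(cams.get_image('side')[120:380,210:420,::-1],(390,480)),cv2.resize(cams.get_image('scene')[100:400,180:440,::-1],(400,480))]))"
```

```text
t 16.85 tcp [0.4763 0.1937 0.269 ] case mm [-26.8  -1.5 269. ] F [0.1 0.  0.1] gap 0.007 q [-0.47 -0.39  2.51  1.44  1.07 -0.44]
```

View pics/s6.png

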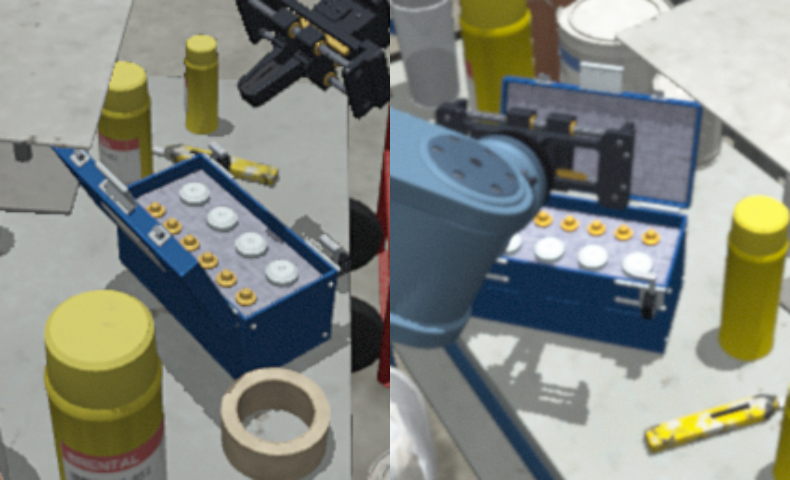

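The lid leans back past upright and the nozzles are exposed. Both catches are out, nothing near the case has moved, and the tool is clear. I'll let it settle for a moment and hand in.

arm_command(
  series=[
    {"linear": [0, 0, -2], "delta_rot": [0, 0, 0], "fingers": 0},
    {"linear": [0, 0, 0], "delta_rot": [0, 0, 0], "fingers": 0},
    {"linear": [0, 0, 0], "delta_rot": [0, 0, 0], "fingers": 0},
    {"linear": [0, 0, 0], "delta_rot": [0, 0, 0], "fingers": 0},
    {"linear": [0, 0, 0], "delta_rot": [0, 0, 0], "fingers": 0},
  ],
)

```text
clock: 17.58
position: [0.4619, 0.183, 0.2752]
eef_rot: [[0.266, 0.659, 0.703], [0.23, -0.752, 0.618], [0.936, -0.003, -0.352]]
contact_force: [-0.9, 0.0, 0.1]
finger_gap: 0.003
grip_force: 0.0
```

```bash
python3 -c "
from rig import order
print(order.hand_in())"
```

```text
the job is handed in; nothing more can be done
None
```

The case is open and handed in at 17.6 s: I pushed both catches out to their stops, the lid leans back past upright by itself, and in the last pictures the case, tape roll, can and cutter look unmoved; the hand-in gave no verdict.

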